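Trim the sensor module's needle to its centre mark

ROBOT

A 6-joint arm with a two-finger parallel gripper is mounted at the origin on the work surface. World frame = base frame: x ahead of the robot, y to its left, z up, the work surface at z = 0. Lengths are in m, angles in rad, forces in N, time in s.
With the tool pointing down it reaches from about 0.3 to 0.75 m from the base axis. Payload 8.5 kg.
Tool frame: the origin (TCP) lies on the front face of the gripper's body, between the roots of the fingers; the fingertips stand 73 mm ahead of it and the grasp point (between the pads) lies 54 mm ahead of it; z points along the fingers, y is the line along which they close (so a half turn about z gives the same grasp; the last joint's range is limited). The gripper opens to 85 mm and grips with 20 to 120 N. Pads are 22 mm wide; open, the fingers measure 114 mm over their backs; the gripper's body (76 mm by 85 mm) begins 54 mm behind the grasp point. The pads swing forward as they close: fully open they stand 13 mm farther back than shut.
Start: joints at [-1.45, 0.381, 1.297, -0, 1.464, -0.215], TCP at [0.181, -0.519, 0.304] pointing down, gripper open.
Joint ranges: [-3.11, 3.11], [-0.89, 2.33], [0.22, 2.48], [-1.42, 4.56], [0.17, 2.85], [-2.88, 2.88]. Speed limits (rad/s): [2.39, 2.39, 3.14, 3.14, 3.14, 3.14].

INTERFACE

Orientations are given as a unit quaternion [w, x, y, z].
In Python, from bench import monitor, optics, manip gives the robot as it stands.
- The arm moves only by the shell command python3 -m inch 'ROWS' [FORCE]. ROWS is JSON, a list that holds one entry, the list of rows, each a list of 5 numbers: the shift along the tool's x, y, z in mm, then the turn about the tool's z in degrees, then the gripper command: -1 is shut, 1 is fully open, values between are in proportion. In form: [[[x, y, z, spin, hand], ...]]. A call has 1 to 12 rows; each row is the pose to reach, as a shift and turn from the pose commanded when the call began, along the tool's axes at that moment; what a row does not reach only later rows make up. A row lasts 1/10 s, in which the tool goes at most 50 mm and 8.59 degrees, less where a joint would pass 70% of its speed; a pose out of reach is approached as far as the arm can. A call with a gripper value outside its range is refused whole. The fingers move at their own pace and stop on an object; FORCE is the grip in N (left out, the last holds). Time passes only in rows, so rows that repeat a pose let the fingers close. It gives the time, the measured TCP pose, the force, the opening and the grip force at its end, in the units of the state.
- monitor.sense(): the state, without advancing time (a new reading comes with each control period).
- optics.get_image(name): name is "scene" or "top" or "wrist"; returns the picture (420x560x3 uint8, blue, green, red); there is no depth.
- optics.get_calibration(name): a dict with "vfov" (degrees; the focal length in pixels is half the picture's height over the tangent of half this angle, whatever the lens; pixels are square), "cx", "cy" (the principal point, pixels), "k1" (the pictures are not rectified: a ray, as slopes to the right and down, at radius r is drawn at 1 + k1 r^2 times it, then the intrinsics apply), "xyz" and "rotation" of the camera in the world; the wrist camera has in their place "T_tool_cam" (4x4, takes a point from camera to tool coordinates, whose origin is the TCP and whose axes are the flange's). Camera axes: x right, y down, z forward; pixel columns grow to the right and rows downward; lengths in m; the calibration is good to about 2 mm. A picture is of the moment at which its call begins: read the wrist's pose just before it. get_calibration takes no time and is no camera call.
- manip.finish_job(): hands the job in; it is judged then, once.
The state is a dict: "clock": time; "joints": joint angles; "qvel": joint speeds; "effort": joint torques, N m; "eef_pos": TCP position; "tool_rot": TCP orientation; "contact_force": force on the tool from outside, world axes, zero at the start; "ft_torque": the same for the moment, N m; "gripper_width": opening from 0.0 (shut) to 1.0 (fully open); "grip_force": force on a finger pad.
Only numpy, scipy, OpenCV 4.12 (cv2) and the standard library are available. Lean on these libraries where they do the work, as an engineer would, in place of code of your own. Each camera call takes 0.05 s, during which the arm holds its last target. There are 200 camera calls.

TASK

The needle of the paper-sensor module has drifted off its scale's long middle mark. Take the plastic tuning tool from its stand, seat its blade in the slot of the module's trimmer screw, pressing only lightly (well under 25 N), and turn the screw with it until the needle stands on the long middle mark. Then put the tool back upright and fully home in its stand, let go, and leave the other things on the desk where they are.

Things in the scene. Friction and masses are not known exactly. Their poses are not given: they have to be found in the camera images.
- module: Fixed grey plastic sensor module, 130 (x) x 170 (y) x 45 mm high, flat on the desk, origin at its underside's centre. On top: a white square bushing, 34 x 34 x 12 mm high, around the sunken trimmer screw, at x -25, y +45 mm; a black-framed white scale (98 x 78 x 4 mm, centre x 0, y -40 mm). Brittle: more than 25 N between tuning tool and module, in any direction, breaks it.
- well (a point): Centre of the bushing's octagonal mouth, in its upper face, 57 mm above the desk, on the screw's axis; its axes are the module's. The mouth narrows from 21 mm across at the face to an eight-sided well, 13.4 mm across flats, 4 mm further down. The brass screw's flat top lies 6 mm below the face, with one straight slot right across, 4.6 mm wide, its floor 12 mm below the face.
- screw_top (a point): Centre of the screw's top, 6 mm below the bushing's face. Its axes are the module's: NO reading tells where the slot points. At the start it is within 60 degrees, either way, of the module's x axis: see it in a picture, or feel for it by turning the lightly pressed blade until it drops 6 mm. The screw resists with 0.03 N m and stays where left; the blade has about 10 degrees of play either way.
- needle (a joint): Angle (rad) of the black needle, 58 mm long, pivot on the module at x -35, y -35 mm, seen only: 0 = on the long broad middle mark, along the module's +x; positive = clockwise from above. It turns the same way as the screw by half the screw's angle. It starts at -0.6 to -0.3: turn the screw clockwise from above by twice that. The screw has stops 1.6 rad either side of the mark's setting.
- tuner: White plastic tuning tool, 100 mm, 24 to 42 g, loose, upright in its stand, blade down. Origin: middle of the blade's lower end, z towards the handle's end. Blade 12 mm (x) x 2.4 mm (y) x 8 mm long; round shaft, 11 mm diameter, to z = 52 mm; round collar, 26 mm diameter, z = 52 to 56 mm; flat handle 20 mm (x) x 12 mm (y), z = 56 to 100 mm, to be gripped across its 12 mm.
- tuner_tip (a point): The middle of the blade's lower end (same as the tool's origin).
- stand_hole (a point): Centre of the mouth of the stand's hole, in its top face, 56 mm above the desk. Stand: fixed black plastic block, 50 x 50 x 56 mm, on a 70 x 70 x 3 mm foot; square hole, 15 x 15 mm, 53 mm deep (mouth widened to 21 mm over 3 mm). Home, the tool's collar rests on the top face, the blade's end 52 mm below it; any yaw will do.
- tape: Orange roll of tape lying flat, 72 mm across, 20 mm high, loose, origin at its underside's centre. Leave alone.
- stapler: Black stapler, 130 x 34 x 44 mm high, loose, origin at its underside's centre. Leave alone.
- stamp: Hand stamp with a black knob, 50 x 32 mm, 80 mm high, loose, origin at its underside's centre. Leave alone.
- calculator: Black desk calculator, 150 x 110 x 30 mm, loose, origin at its underside's centre. Leave alone.
- glue: White glue bottle, 34 mm across, 100 mm high, loose, origin at its underside's centre. Leave alone.
- notepad: Yellow block of notes, 75 x 75 x 12 mm, loose, origin at its underside's centre. Leave alone.

How it is judged:
By the outcome, as a careful person would: the job done as asked, in the order asked, and still so for the second after the job is handed in, with the robot touching nothing.
It also fails if it takes over 72 s, if anything falls off the work surface, if the arm or the gripper's body presses on something with over 40 N, if the wrist force passes 120 N, or if a joint passes its speed limit or range.

## Working session

There is one attempt and no reset: what is moved stays moved. The work goes in short steps, Python scripts to look and compute and a shell command to move; the robot and the scene stay as the last step left them, time stands still between calls to the robot, and variables do not carry over. Pictures are saved under pics/ and viewed, at most 10 in all, crops included, and the job is handed in when it is done.

```bash
mkdir -p pics; cat > h.py <<'E'
import numpy as np, cv2
from scipy.spatial.transform import Rotation as R
from bench import monitor, optics, manip
def cam(name, s=None):
    c=optics.get_calibration(name)
    if name=="wrist":
        s=s or monitor.sense(); q=s["tool_rot"]
        T=np.eye(4); T[:3,:3]=R.from_quat([q[1],q[2],q[3],q[0]]).as_matrix(); T[:3,3]=s["eef_pos"]
        T=T@np.array(c["T_tool_cam"]); Rm,t=T[:3,:3],T[:3,3]
    else:
        r=np.array(c["rotation"],float)
        Rm=r if r.shape==(3,3) else R.from_quat([r[1],r[2],r[3],r[0]]).as_matrix(); t=np.array(c["xyz"])
    f=210/np.tan(np.radians(c["vfov"])/2)
    K=np.array([[f,0,c["cx"]],[0,f,c["cy"]],[0,0,1]]); D=np.array([c["k1"],0,0,0.])
    return K,D,Rm,t
def ray(cm,px):
    K,D,Rm,t=cm
    n=cv2.undistortPoints(np.array(px,float).reshape(-1,1,2),K,D).reshape(-1,2)
    return t,(Rm@np.c_[n,np.ones(len(n))].T).T
def plane(cm,px,z):
    t,d=ray(cm,px); return t+d*((z-t[2])/d[:,2])[:,None]
def proj(cm,P):
    K,D,Rm,t=cm; return cv2.projectPoints((np.array(P,float).reshape(-1,3)-t)@Rm,np.zeros(3),np.zeros(3),K,D)[0].reshape(-1,2)
E
python3 - <<'E'
from h import *
s=monitor.sense(); print(s)
for n in ("scene","top","wrist"):
    c=optics.get_calibration(n); print(n,c)
    cv2.imwrite(f"pics/{n}0.png",optics.get_image(n))
E
```

```text
{'clock': 0.0, 'joints': array([-1.45032077e+00,  3.81180094e-01,  1.29828939e+00,  3.78893253e-05,
        1.46359583e+00, -2.15293610e-01]), 'qvel': array([-0.00038821,  0.00097294,  0.00016247, -0.00040317, -0.00025867,
        0.00048135]), 'effort': array([-5.69114636e-04, -4.48459053e+01, -2.31275046e+01, -2.19882832e-04,
        4.78444665e-03, -6.08736741e-06]), 'eef_pos': array([ 0.18120585, -0.51908125,  0.30331059]), 'tool_rot': array([-7.34609267e-04,  9.85940526e-01,  1.67094994e-01,  5.37088249e-05]), 'contact_force': array([ 0.22631122, -0.40464655, -0.68017314]), 'ft_torque': array([-0.00125087,  0.01676598, -0.01938002]), 'grip_force': 0.0, 'gripper_width': 1.0009353524119102}
scene {'vfov': 49.45121738021823, 'cx': 278.8142216926369, 'cy': 206.85191485024066, 'k1': -0.14499796762201092, 'xyz': array([ 1.28665055, -0.24691729,  0.94389935]), 'rotation': array([-0.28634797,  0.75008948,  0.5525551 , -0.22372634])}
top {'vfov': 53.75483977412836, 'cx': 282.06280622999003, 'cy': 210.75857232190185, 'k1': -0.012434083387142435, 'xyz': array([ 0.41725042, -0.03484341,  1.42099097]), 'rotation': array([-0.02493576,  0.71515786, -0.69826121,  0.01894016])}
wrist {'vfov': 69.0516495804379, 'cx': 279.41251039523064, 'cy': 213.8847245134575, 'k1': -0.05998460173529091, 'T_tool_cam': array([[-8.22065347e-04, -9.55655927e-01, -2.94484420e-01,
         7.41318039e-02],
       [ 9.99999542e-01, -6.41278701e-04, -7.10472828e-04,
        -8.03926071e-04],
       [ 4.90120983e-04, -2.94484869e-01,  9.55656016e-01,
        -7.08098397e-02],
       [ 0.00000000e+00,  0.00000000e+00,  0.00000000e+00,
         1.00000000e+00]])}
```

View pics/top0.png

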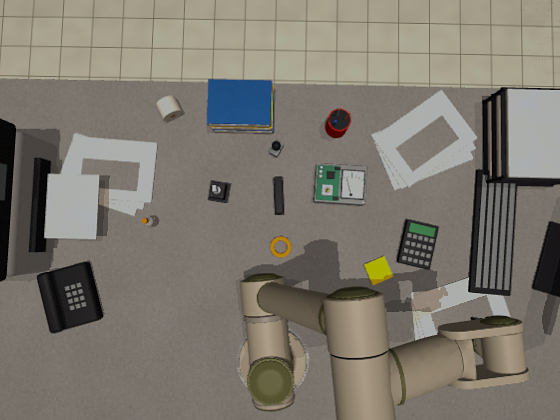

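View pics/scene0.png

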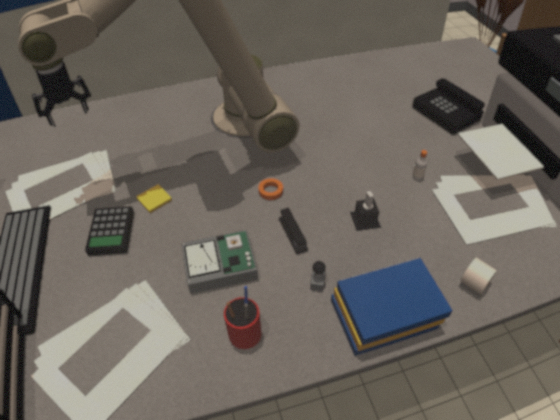

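The top view shows the stand with tool at about (218,191), the module at (341,184) with its bushing at (327,190), and the stapler between them at (279,195). The scene view confirms the tool standing upright in the stand.

```bash
python3 - <<'E'
from h import *
c=cam("top"); print("tool top",plane(c,[[217,188]],.104),"stand",plane(c,[[218,191]],.056),"bush",plane(c,[[327,190]],.057), "module",plane(c,[[341,184]],.045))
s=monitor.sense();q=s["tool_rot"];M=R.from_quat([q[1],q[2],q[3],q[0]]);print(M.as_matrix().round(3))
im=cv2.imread("pics/top0.png"); a=cv2.resize(im[165:215,190:250],None,fx=6.6,fy=6.6,interpolation=cv2.INTER_CUBIC); b=cv2.resize(im[160:210,310:370],None,fx=6.6,fy=6.6,interpolation=cv2.INTER_CUBIC)
cv2.imwrite("pics/ab.png",np.hstack([a,b]))
E
```

```text
tool top [[0.56698598 0.18727621 0.104     ]] stand [[0.56252363 0.1917095  0.056     ]] bush [[ 0.57413499 -0.1691389   0.057     ]] module [[ 0.59673945 -0.21667307  0.045     ]]
[[ 0.944  0.329 -0.   ]
 [ 0.329 -0.944  0.001]
 [ 0.    -0.001 -1.   ]]
```

View pics/ab.png

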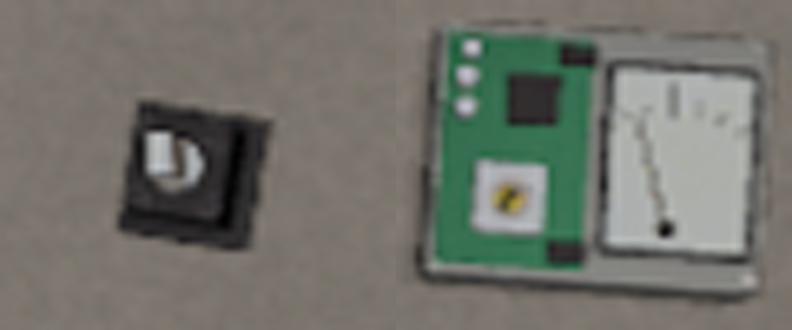

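The left crop shows the tool: its handle top is near top-image pixel (214,188) and its collar at (217,191). The right crop shows the needle leaning left of the long mark, plus the brass screw in the white bushing. I'll look at the module from close by first, since it's on the way.

```bash
python3 -m inch '[[[45,-17,0,2,1],[90,-34,0,8,1],[140,-52,0,15,1],[180,-68,0,19,1],[230,-87,0,19,1],[280,-105,0,19,1],[325,-122,0,19,1],[370,-140,0,19,1],[415,-157,0,19,1],[460,-173,0,19,1],[490,-185,0,19,1],[490,-185,0,19,1]]]' 20
python3 - <<'E'
from h import *
s=monitor.sense(); c=cam("wrist",s); im=optics.get_image("wrist"); cv2.imwrite("pics/w1.png",im)
print(s["clock"],s["eef_pos"],s["joints"],s["qvel"].round(3))
print(proj(c,[.574,-.169,.057]))
E
```

```text
clock: 1.35
eef_pos: [0.5851, -0.1801, 0.303]
tool_rot: [-0.001, 1.0, 0.004, -0.0]
contact_force: [-1.8, -1.0, -0.1]
gripper_width: 1.0
grip_force: 0.0
1.35 [ 0.58506812 -0.18010719  0.30303825] [-4.91993060e-01  4.92571244e-01  1.11379842e+00  7.10477585e-04
  1.53603935e+00  1.07001318e+00] [-0.067 -0.028  0.048 -0.021 -0.013 -0.045]
[[269.81516609 202.42196286]]
```

View pics/w1.png

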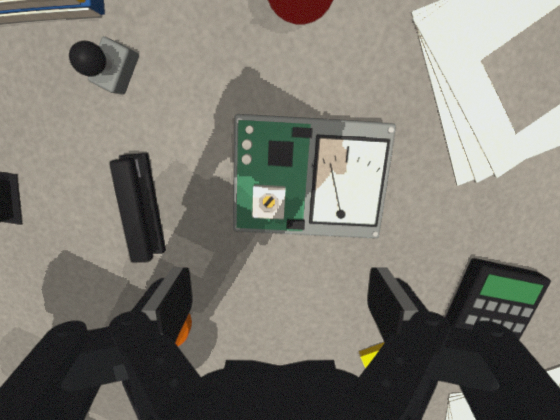

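The wrist view shows the bushing at (269,202), with the brass screw's dark slot running lower-left to upper-right. The needle pivot is at (341,214), its tip near (331,165), and the long mark near (348,155).

```bash
python3 - <<'E'
from h import *
im=cv2.imread("pics/w1.png"); s=monitor.sense(); c=cam("wrist",s)
g=im.max(2)
m=np.zeros(g.shape,np.uint8); m[180:225,246:292]=(im.min(2)[180:225,246:292]>140)
cn=max(cv2.findContours(m,cv2.RETR_EXTERNAL,cv2.CHAIN_APPROX_NONE)[0],key=cv2.contourArea)
r=cv2.minAreaRect(cn); print("bush px",r); print("bush",plane(c,[r[0]],.057))
bx=plane(c,cv2.boxPoints(r),.057); e=np.diff(bx,axis=0); print("yaw edges",np.degrees(np.arctan2(e[:,1],e[:,0])))
hsv=cv2.cvtColor(im,cv2.COLOR_BGR2HSV)
sub=(slice(190,214),slice(257,282))
br=((hsv[...,1]>110)&(hsv[...,0]>12)&(hsv[...,0]<35))[sub]; print("\n".join("".join("B" if b else ("#" if v<70 else ".") for b,v in zip(x,y)) for x,y in zip(br,g[sub])))
S=6
cv2.imwrite("pics/w1c.png",np.hstack([cv2.resize(im[182:224,249:291],(420,420),interpolation=cv2.INTER_CUBIC),cv2.resize(im[140:226,310:384],(362,420),interpolation=cv2.INTER_CUBIC)]))
E
```

```text
bush px ((267.9264221191406, 202.45587158203125), (32.28922653198242, 31.292173385620117), 4.39870548248291)
bush [[ 0.57255197 -0.16859731  0.057     ]]
yaw edges [ -5.39026206 -94.13209881 176.37077963]
.........................
.........................
.........................
.........................
.........................
.........................
..........BBB............
........BBBBB............
.......BBBBBB.#..........
......BBBBBB.##BB........
......BBBBB.##BBBB.......
......BBBB.##.BBBB.......
......BBB.##.BBBBB.......
......BB.##.BBBBBB.......
........##.BBBBBB........
.........#BBBBBB.........
..........BBBBBB.........
...........BBB...........
.........................
.........................
.........................
.........................
.........................
.........................
```

View pics/w1c.png

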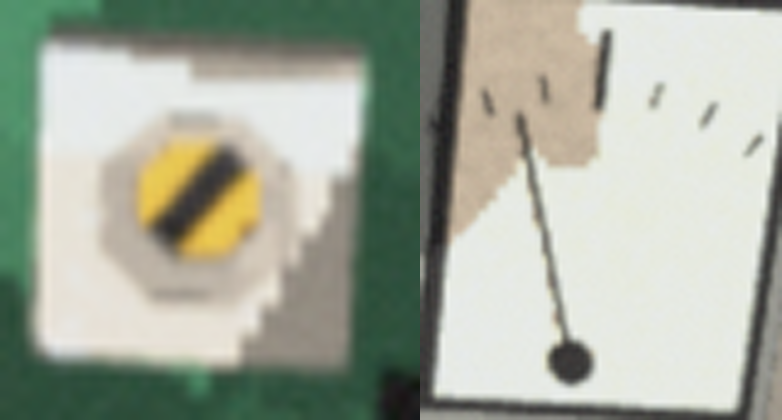

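```bash
python3 - <<'E'
from h import *
s=monitor.sense(); c=cam("wrist",s); k=362/74
f=lambda x,y:[310+(x-420)/k,140+y/4.884]
P=plane(c,[f(570,362),f(520,115)],.051); Q=plane(c,[f(598,108),f(607,32)],.049)
a=lambda u,v:np.degrees(np.arctan2((v-u)[1],(v-u)[0]))
print("needle yaw",a(*P),"mark",a(*Q),a(P[0],Q.mean(0)),"pivot",P[0])
S=plane(c,[[249+16.2,182+23.8],[249+24,182+15.6]],.050); print("slot",a(*S),"screw",S.mean(0))
C=plane(c,[[249+19.8,182+20]],.051); O=plane(c,[[249+19.3,182+20.8]],.057);print(C,O)
E
python3 -m inch '[[[-2,-30,0,-8,1],[-4,-65,0,-16,1],[-6,-100,0,-24,1],[-8,-140,0,-32,1],[-10,-180,0,-40,1],[-12,-220,0,-48,1],[-14,-260,0,-56,1],[-16,-300,0,-64,1],[-18,-335,0,-72,1],[-20,-360,0,-80,1],[-20,-370,0,-88,1],[-20,-370,0,-90,1]]]'
python3 - <<'E'
from h import *
s=monitor.sense(); c=cam("wrist",s); im=optics.get_image("wrist"); cv2.imwrite("pics/w2.png",im)
print(s["clock"],s["eef_pos"],s["joints"])
print(proj(c,[.565,.19,.104]))
E
```

```text
needle yaw 14.476951781666282 mark -3.021385963845161 -2.863138521574888 pivot [ 0.55810557 -0.2490069   0.051     ]
slot -42.547717748295504 screw [ 0.57151604 -0.169604    0.05      ]
[[ 0.57145979 -0.16932659  0.051     ]] [[ 0.57217177 -0.16899711  0.057     ]]
clock: 2.6
eef_pos: [0.5609, 0.1872, 0.3038]
tool_rot: [-0.0, 0.704, 0.71, -0.0]
contact_force: [0.1, 0.6, 0.3]
gripper_width: 1.001
grip_force: 0.0
2.6 [0.56093377 0.18715905 0.30384831] [ 1.22014821e-01  4.54256501e-01  1.17692660e+00 -2.67282862e-05
  1.51083112e+00  1.12661121e-01]
[[285.41539112 202.95237743]]
```

View pics/w2.png

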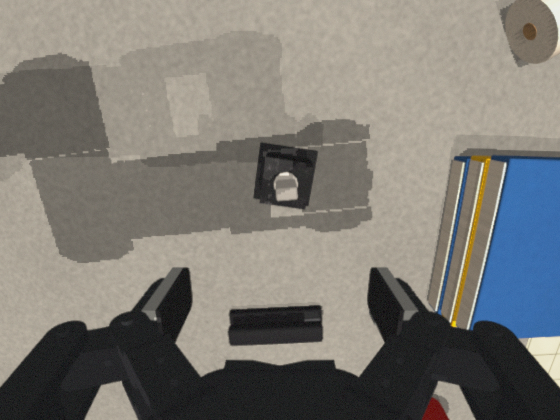

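The stand is at about (285,175), with the white handle's top at about (286,191) and the collar just above it.

```bash
python3 - <<'E'
from h import *
im=cv2.imread("pics/w2.png"); s=monitor.sense(); c=cam("wrist",s)
y0,y1,x0,x1=160,215,255,320
cv2.imwrite("pics/w2c.png",cv2.resize(im[y0:y1,x0:x1],None,fx=10,fy=10,interpolation=cv2.INTER_CUBIC))
E
```

```text
(no output)
```

View pics/w2c.png

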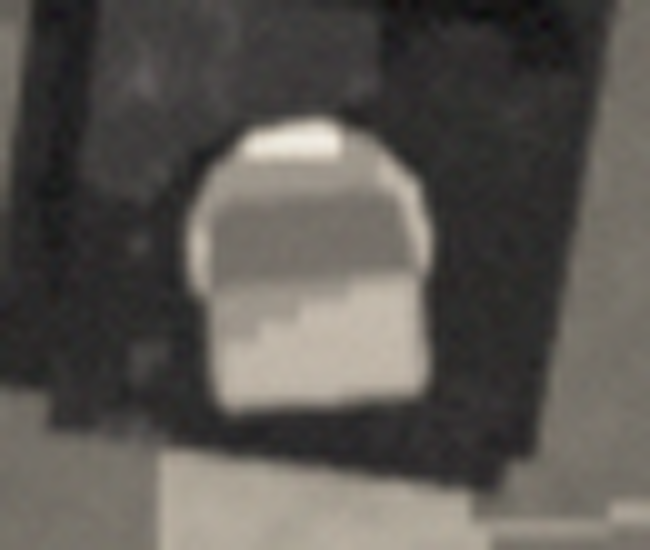

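```bash
python3 - <<'E'
from h import *
s=monitor.sense(); c=cam("wrist",s)
q=np.array([[207,287],[417,270],[430,395],[225,410]])/10+[255-.45,160-.45]
P=plane(c,q,.104); print(P.round(4),P.mean(0),np.linalg.norm(np.diff(P,axis=0),axis=1))
for i,j in((0,1),(3,2)): d=P[j]-P[i]; print(np.degrees(np.arctan2(d[1],d[0])))
d=P[3]-P[0];print(np.degrees(np.arctan2(d[1],d[0])))
col=np.array([[190,240],[432,240]])/10+[254.5,159.5]; C=plane(c,col,.060); print("collar",C,C.mean(0))
q=s["tool_rot"];print("toolx yaw",np.degrees(np.arctan2(*R.from_quat([q[1],q[2],q[3],q[0]]).as_matrix()[[1,0],0])))
E
```

```text
[[0.5558 0.2029 0.104 ]
 [0.5747 0.2047 0.104 ]
 [0.5762 0.193  0.104 ]
 [0.5575 0.1915 0.104 ]] [0.56604371 0.19802551 0.104     ] [0.01903956 0.01172443 0.01879815]
5.147477102700184
4.742744653431585
-81.6554706315067
collar [[0.55335476 0.19840759 0.06      ]
 [0.57869409 0.19859605 0.06      ]] [0.56602442 0.19850182 0.06      ]
toolx yaw 90.4511902002916
```

```bash
python3 -m inch '[[[11,5,0,-8,1],[11,5,0,-16,1],[11,5,20,-24,1],[11,5,40,-32,1],[11,5,60,-40,1],[11,5,60,-48,1],[11,5,60,-56,1],[11,5,60,-64,1],[11,5,60,-72,1],[11,5,60,-80,1],[11,5,60,-88,1],[11,5,60,-95.5,1]]]'
python3 - <<'E'
from h import *
import time
s=monitor.sense(); c=cam("wrist",s); im=optics.get_image("wrist"); cv2.imwrite("pics/w3.png",im); s=monitor.sense()
M=R.from_quat(np.roll(s["tool_rot"],-1)).as_matrix(); print(s["eef_pos"],s["joints"],np.degrees(np.arctan2(M[1,0],M[0,0])))
p=M.T@(np.array([.566,.198,.104])-s["eef_pos"]); print("in tool mm",p*1e3); print(proj(c,[[.566,.198,.104]]))
E
```

```text
clock: 3.85
eef_pos: [0.5663, 0.1965, 0.2439]
tool_rot: [-0.0, -0.052, 0.999, -0.0]
contact_force: [0.7, 0.7, -0.4]
gripper_width: 0.997
grip_force: 0.0
[0.56632144 0.19652885 0.24391672] [ 1.36799126e-01  5.13364521e-01  1.25282771e+00 -2.09900199e-04
  1.37578140e+00 -1.54330211e+00] -173.734959739355
in tool mm [1.06479032e-01 1.52770881e+00 1.39916441e+02]
[[280.74100405 228.63186115]]
```

View pics/w3.png

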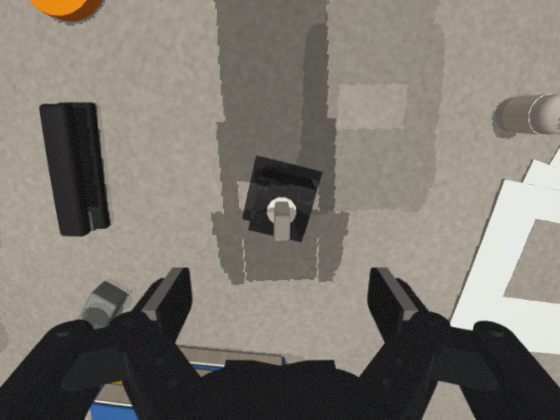

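The handle top sits at about (283,227), aligned with the gripper and within about 1 mm of the prediction. I'll descend and grip.

```bash
python3 -m inch '[[[0,2,30,0,1],[0,2,60,0,1],[0,2,85,0,1],[0,2,100,0,1],[0,2,106,0,1],[0,2,106,0,0.2],[0,2,106,0,-0.2],[0,2,106,0,-0.7],[0,2,106,0,-1],[0,2,106,0,-1],[0,2,106,0,-1],[0,2,106,0,-1]]]' 40
python3 -m inch '[[[0,0,0,0,-1],[0,0,0,0,-1],[0,0,0,0,-1],[0,0,0,0,-1],[0,0,0,0,-1]]]' 40
```

```text
clock: 5.1
eef_pos: [0.5662, 0.1998, 0.1384]
tool_rot: [0.0, -0.05, 0.999, 0.0]
contact_force: [-0.8, -0.9, 6.0]
gripper_width: 0.134
grip_force: 41.2
clock: 5.6
eef_pos: [0.5662, 0.1998, 0.1384]
tool_rot: [0.0, -0.05, 0.999, 0.0]
contact_force: [-1.3, -0.5, 5.1]
gripper_width: 0.139
grip_force: 41.3
```

```bash
python3 -m inch '[[[0,0,-15,0,-1],[0,0,-40,0,-1],[0,0,-75,0,-1],[0,0,-105,0,-1],[2,-25,-115,4,-1],[5,-60,-115,12,-1],[8,-100,-115,20,-1],[12,-140,-115,28,-1],[16,-185,-115,36,-1],[20,-230,-115,42,-1],[24,-275,-115,48,-1],[27,-315,-115,48,-1]]]' 40
python3 -m inch '[[[27,-25,0,0,-1],[35,-35,0,0,-1],[40,-35,0,0,-1],[40,-35,0,0,-1]]]'
python3 - <<'E'
from h import *
s=monitor.sense(); M=R.from_quat(np.roll(s["tool_rot"],-1)).as_matrix(); c=cam("wrist",s); im=optics.get_image("wrist"); cv2.imwrite("pics/w4.png",im)
print(s["clock"],s["eef_pos"],s["joints"],np.degrees(np.arctan2(M[1,0],M[0,0])))
print("well in tool mm",M.T@(np.array([.5717,-.169,.057])-s["eef_pos"])*1e3)
print(proj(c,[[.5717,-.169,.057],s["eef_pos"]+M@[0,0,.1344]]))
E
```

```text
clock: 6.8
eef_pos: [0.5704, -0.1184, 0.2527]
tool_rot: [-0.0, 0.362, 0.932, -0.0]
contact_force: [0.3, 1.4, -0.3]
gripper_width: 0.139
grip_force: 40.6
clock: 7.2
eef_pos: [0.5176, -0.1149, 0.2531]
tool_rot: [0.0, 0.36, 0.933, 0.0]
contact_force: [1.0, 0.5, 0.0]
gripper_width: 0.134
grip_force: 40.6
7.2 [ 0.51763629 -0.11489623  0.25305285] [-4.41949837e-01  3.89662820e-01  1.43877577e+00  2.09982329e-04
  1.31296749e+00 -1.27531029e+00] 137.7449695962039
well in tool mm [-76.37343974  -3.73997865 196.06104591]
[[276.20817188 282.3695165 ]
 [280.14945566 231.51136606]]
```

View pics/w4.png

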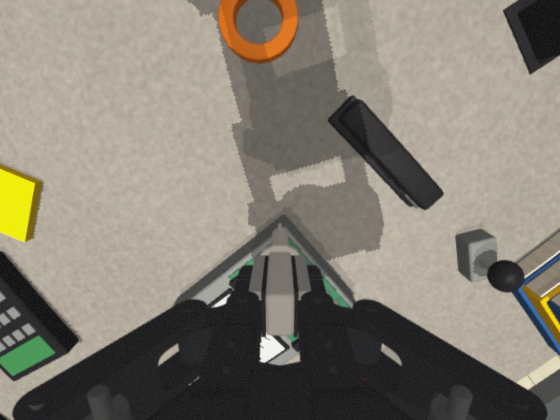

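The tool is held straight, with its blade end at about (280,232) as predicted. My sideways correction went along the wrong axes, leaving it about 76 mm off the well, which is harmless at this height. I'll go over the well and check up close.

```bash
python3 -m inch '[[[-25,-1,0,0,-1],[-60,-3,0,0,-1],[-76.5,-4,0,0,-1],[-76.5,-4,15,0,-1],[-76.5,-4,35,0,-1],[-76.5,-4,47,0,-1],[-76.5,-4,47,0,-1],[-76.5,-4,47,0,-1]]]'
python3 - <<'E'
from h import *
s=monitor.sense(); M=R.from_quat(np.roll(s["tool_rot"],-1)).as_matrix(); c=cam("wrist",s); im=optics.get_image("wrist"); cv2.imwrite("pics/w5.png",im)
print(s["clock"],s["eef_pos"],np.degrees(np.arctan2(M[1,0],M[0,0])))
print("well in tool mm",M.T@(np.array([.5717,-.1692,.057])-s["eef_pos"])*1e3)
p=proj(c,[[.5717,-.1692,.057],s["eef_pos"]+M@[0,0,.1344]]); print(p, (p-[210,180])*7)
y=np.radians(-3); B=np.array([[.5717+np.cos(y)*a-np.sin(y)*b,-.1692+np.sin(y)*a+np.cos(y)*b,.057] for a,b in((.017,.017),(.017,-.017),(-.017,-.017),(-.017,.017))])
q=proj(c,B); print(q,(q-[210,180])*6)
o=cv2.resize(im[180:270,210:340],None,fx=6,fy=6,interpolation=cv2.INTER_CUBIC)
cv2.imwrite("pics/w5c.png",o)
E
```

```text
clock: 8.05
eef_pos: [0.572, -0.1696, 0.2064]
tool_rot: [0.0, 0.36, 0.933, -0.0]
contact_force: [-0.0, -0.0, -0.3]
gripper_width: 0.136
grip_force: 40.6
8.05 [ 0.5720331  -0.1696136   0.20637322] 137.7677839173909
well in tool mm [6.27595889e-01 5.61593162e-02 1.49372834e+02]
[[280.17448718 223.88342258]
 [280.14896815 231.51090491]] [[491.22141029 307.18395807]
 [491.04277707 360.57633438]]
[[311.43195422 226.83552073]
 [277.10316241 252.65908428]
 [248.71972611 220.89995412]
 [283.43897163 193.27771134]] [[608.5917253  281.01312439]
 [402.61897445 435.95450567]
 [232.31835667 245.39972475]
 [440.6338298   79.66626803]]
```

View pics/w5c.png

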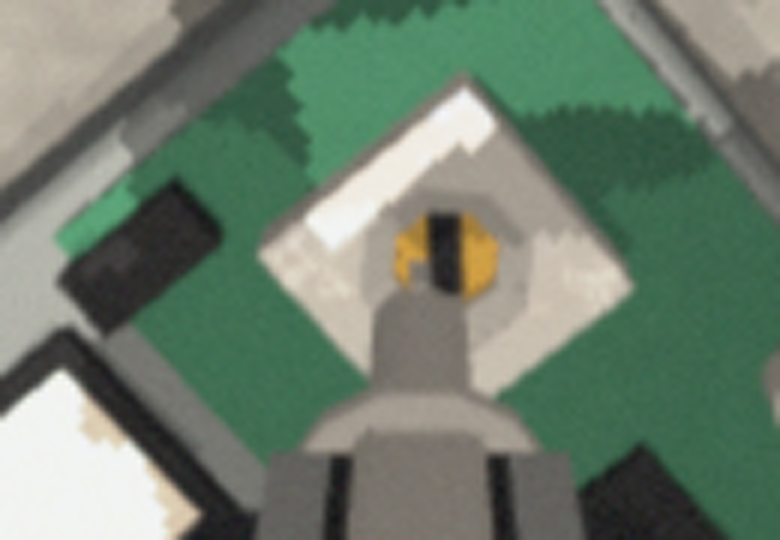

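The slot is parallel to the blade. The bushing's corners are at crop (260,255), (632,287) and (468,88), so the well is about 26 crop pixels right of the blade's centreline at x=421. The blade end shows at crop row about 262, higher than predicted, so I'll work out whether the held tool is offset.

```bash
python3 - <<'E'
from h import *
s=monitor.sense(); c=cam("wrist",s); M=R.from_quat(np.roll(s["tool_rot"],-1)).as_matrix()
T=lambda p:(proj(c,s["eef_pos"]+(np.atleast_2d(p)@M.T))-[210,180])*6
b=.1344
for n,p in dict(tip_far=[.006,0,b],tip_near=[-.006,0,b],shaft_far=[.0055,0,b-.008],shaft_c=[0,0.0055,b-.008],collar_far=[.013,0,b-.052],collar_near_up=[.013,0,b-.056],collR=[0,.013,b-.054],collL=[0,-.013,b-.054],shaftR=[0,.0055,b-.03],handle=[.01,.006,b-.056]).items(): print(n,T(p).round(0))
W=plane(c,np.array([[260,255],[632,287],[468,88]])/6+[210,180]-.42,.057); 
ctr=(W[0]+W[1])/2; print(W,"well",ctr,"edges",np.linalg.norm(W[2]-W[:2],axis=1),"in tool",M.T@(ctr-s["eef_pos"])*1e3)
S=plane(c,[[446/6+209.6,255/6+179.6]],.051)[0]; print("screw",S,M.T@(S-s["eef_pos"])*1e3)
E
```

```text
tip_far [[421. 261.]]
tip_near [[421. 356.]]
shaft_far [[421. 288.]]
shaft_c [[469. 333.]]
collar_far [[422. 375.]]
collar_near_up [[422. 392.]]
collR [[565. 515.]]
collL [[280. 515.]]
shaftR [[475. 410.]]
handle [[490. 424.]]
[[ 0.5568459  -0.18384296  0.057     ]
 [ 0.59197308 -0.15165517  0.057     ]
 [ 0.55840635 -0.14975928  0.057     ]] well [ 0.57440949 -0.16774907  0.057     ] edges [0.03411938 0.03362023] in tool [ -0.22309858   2.98871589 149.77231603]
screw [ 0.57434444 -0.16765037  0.051     ] [-9.97775966e-02  3.01572983e+00  1.55772152e+02]
```

The drawn tool points match, so the tool is held true. The well is 3.0 mm off along tool +y and 15.4 mm below the blade.

```bash
python3 -m inch '[[[0,3,0,0,-1],[0,3,6,0,-1],[0,3,12,0,-1],[0,3,15,0,-1],[0,3,17,0,-1],[0,3,19,0,-1],[0,3,19,0,-1]]]'
```

```text
clock: 8.8
eef_pos: [0.5736, -0.1676, 0.1867]
tool_rot: [0.0, 0.361, 0.933, -0.0]
contact_force: [0.5, -0.3, -0.4]
gripper_width: 0.139
grip_force: 40.6
```

```bash
python3 -m inch '[[[0,0,1,0,-1],[0,0,2,0,-1],[0,0,2.5,0,-1],[0,0,2.5,0,-1]]]'; python3 -m inch '[[[0,0,1,0,-1],[0,0,1.5,0,-1],[0,0,1.5,0,-1]]]'
```

```text
clock: 9.2
eef_pos: [0.5736, -0.1676, 0.1845]
tool_rot: [0.0, 0.36, 0.933, -0.0]
contact_force: [0.6, -0.3, 0.3]
gripper_width: 0.136
grip_force: 40.6
clock: 9.5
eef_pos: [0.5736, -0.1676, 0.1829]
tool_rot: [0.0, 0.361, 0.933, -0.0]
contact_force: [0.1, -1.0, -0.1]
gripper_width: 0.134
grip_force: 40.6
```

```bash
python3 -m inch '[[[0,0,1,0,-1],[0,0,2,0,-1],[0,0,2,0,-1]]]'; python3 -m inch '[[[0,0,0,5,-1],[0,0,0,10,-1],[0,0,0,15,-1],[0,0,0,20,-1],[0,0,0,25,-1],[0,0,0,30,-1],[0,0,0,35,-1],[0,0,0,38,-1],[0,0,0,38,-1],[0,0,0,38,-1]]]'
python3 - <<'E'
from h import *
s=monitor.sense(); print(s["clock"],s["ft_torque"],s["contact_force"])
y=np.radians(-3)
w=np.array([.5744,-.1677]); Ry=np.array([[np.cos(y),-np.sin(y)],[np.sin(y),np.cos(y)]])
o=w-Ry@[-.025,.045]
piv=o+Ry@[-.035,-.035]; tip=piv+Ry@[.058,0]
for n in("top","scene","wrist"):
    c=cam(n,s); im=optics.get_image(n); cv2.imwrite(f"pics/{n}6.png",im); print(n,proj(c,[[*piv,.051],[*tip,.051]]))
E
```

```text
clock: 9.8
eef_pos: [0.5736, -0.1676, 0.1808]
tool_rot: [0.0, 0.36, 0.933, -0.0]
contact_force: [1.1, -0.9, -0.3]
gripper_width: 0.139
grip_force: 40.6
clock: 10.8
eef_pos: [0.5741, -0.1672, 0.181]
tool_rot: [0.0, 0.644, 0.765, 0.001]
contact_force: [5.9, 2.6, -1.7]
gripper_width: 0.135
grip_force: 40.3
10.8 [ 0.43547666 -1.19022339  0.04620741] [ 5.87321617  2.60843963 -1.73176136]
top [[350.24095797 194.92008247]
 [351.39250008 177.61104094]]
scene [[201.32984074 245.07718165]
 [204.43078175 263.50598286]]
wrist [[245.82064217 324.44677662]
 [317.45491689 337.79451364]]
```

```bash
python3 -m inch '[[[0,0.6,0,3,-1],[0,0.6,0,6,-1],[0,0.6,0,6,-1],[0,0.6,0,6,-1]]]'
python3 - <<'E'
from h import *
s=monitor.sense(); print(s["ft_torque"],s["joints"][5])
for n,(a,b,x,z) in dict(top=(170,202,336,366),scene=(238,276,184,222)).items():
    im=optics.get_image(n); cv2.imwrite(f"pics/{n}7.png",im); g=im.min(2)[a:b,x:z]; print(n); print("\n".join("".join("%4d"%v for v in r) for r in g) if n=="scene" else "\n".join("".join("%4d"%v for v in r) for r in g))
E
```

```text
clock: 11.35
eef_pos: [0.5744, -0.1672, 0.181]
tool_rot: [0.0, 0.683, 0.731, 0.0]
contact_force: [5.4, 1.7, -1.1]
gripper_width: 0.135
grip_force: 40.3
[ 0.51531304 -1.12025392  0.04619485] -0.5490425769184741
top
 128 126 124 123 121 120 120 119 118 116 115 114 113 113 111 109 107 105 104 102  98  95  92  88  76  53  68  83  81  89
 131 129 127 126 123 122 121 120 119 118 118 115 115 114 113 112 110 108 107 105 103 100  98  96  73  52  79  90  86  81
 134 132 131 129 127 126 124 122 121 121 119 118 117 116 114 114 113 111 110 108 107 103 104  95  65  73 100  96  95  91
 135 135 133 132 130 127 126 126 124 122 121 120 119 118 116 116 115 114 114 111 110 109 107  87  55  85 105 101  99  97
 135 136 136 135 133 132 130 128 126 125 123 122 121 120 119 118 116 116 114 114 113 113 104  70  80 109 107 104 103 102
 134 134 136 135 135 134 134 132 130 128 126 125 124 122 121 119 118 118 117 115 116 114  94  54  89 115 110 109 107 104
 131 132 134 135 136 136 135 134 133 132 129 127 125 125 124 121 121 120 118 118 118 108  74  83 114 114 112 110 110 109
 126 129 131 133 135 135 135 135 134 13
[... 8105 characters left out ...]
 172 172 169 168 160 152 146 145 145 136 123 117 108 104  90  82  74  69  69  71  81  91
 104  99  99  91  89 119 153 169 172 171 168 169 170 170 168 169 162 157 154 150 140 124 117 107 102  92  84  78  71  73  74  70  75  82  84  93  96  99
 102  99  96  96  89 115 149 165 168 166 165 160 155 148 148 140 134 123 113 105  99  86  81  72  70  68  77  76  80  83  89  93  94  99 101 102 105 107
 107 100 100  93  86 109 144 156 151 147 142 136 125 113 109 100  91  81  79  71  69  75  77  74  80  87  91  96  95  98 102 103 107 104 104 108 107 104
 106  99  99  93  82  92 120 126 119 110 102  94  90  79  79  72  68  76  78  78  83  93  95  98 100 102 104 104 103 105 107 106 106 107 105 107 105 104
```

```bash
cat > n.py <<'E'
from h import *
def needle():
    c=cam("scene"); im=optics.get_image("scene").astype(float).min(2)
    def cen(r,x0,x1):
        w=np.clip(164-im[r,x0:x1+1],0,None); return [(w*np.arange(x0,x1+1)).sum()/w.sum(),r]
    N=[];x=184+18.5
    for r in range(250,261): p=cen(r,round(x)-2,round(x)+3); N.append(p); x=p[0]+.2
    Mk=[cen(r,203,207) for r in range(265,269)]
    Pn=plane(c,N,.051); Pm=plane(c,Mk,.049)
    v=np.polyfit(Pn[:,0],Pn[:,1],1); piv=plane(c,[[201.4,245.8]],.051)[0]
    m=Pm.mean(0); 
    print("needle yaw",np.degrees(np.arctan(v[0])),"pivot-mark yaw",np.degrees(np.arctan2(m[1]-piv[1],m[0]-piv[0])),"offset of needle line at mark mm",(np.polyval(v,m[0])-m[1])*1e3, "pivot",piv,"line at piv",np.polyval(v,piv[0]))
    print([round(p[0],2) for p in N],[round(p[0],2) for p in Mk])
needle()
E
python3 n.py
```

```text
needle yaw -0.5960374621876777 pivot-mark yaw -2.2178227791720118 offset of needle line at mark mm 2.125044697190437 pivot [ 0.56253371 -0.24731179  0.051     ] line at piv -0.24698369537613352
[np.float64(202.61), np.float64(202.81), np.float64(202.76), np.float64(203.09), np.float64(203.27), np.float64(203.66), np.float64(203.8), np.float64(203.98), np.float64(204.29), np.float64(204.56), np.float64(204.78)] [np.float64(205.16), np.float64(205.19), np.float64(205.34), np.float64(205.48)]
```

```bash
python3 -m inch '[[[0,0,0,2,-1],[0,0,0,3,-1],[0,0,0,3,-1],[0,0,0,3,-1]]]'; python3 n.py
python3 - <<'E'
from h import *
s=monitor.sense();M=R.from_quat(np.roll(s["tool_rot"],-1)).as_matrix();print(np.degrees(np.arctan2(M[1,0],M[0,0])),s["clock"])
E
```

```text
clock: 11.9
eef_pos: [0.5744, -0.1672, 0.181]
tool_rot: [0.0, 0.702, 0.712, 0.0]
contact_force: [5.6, 2.4, -1.8]
gripper_width: 0.137
grip_force: 40.3
needle yaw -1.4026078727478317 pivot-mark yaw -2.160911188932176 offset of needle line at mark mm 0.9920649621994182 pivot [ 0.56253371 -0.24731179  0.051     ] line at piv -0.24716045045224877
[np.float64(202.32), np.float64(202.54), np.float64(202.75), np.float64(202.88), np.float64(202.98), np.float64(203.46), np.float64(203.65), np.float64(203.9), np.float64(203.85), np.float64(204.2), np.float64(204.31)] [np.float64(205.14), np.float64(205.27), np.float64(205.36), np.float64(205.49)]
90.85678011495803 11.95
```

```bash
python3 -m inch '[[[0,0,0,1.6,-1],[0,0,0,1.6,-1],[0,0,0,1.6,-1]]]'; python3 n.py
python3 -m inch '[[[0,0,0,-4,-1],[0,0,0,-8,-1],[0,0,0,-8,-1],[0,0,-3,-8,-1],[0,0,-8,-8,-1],[0,0,-15,-8,-1],[0,0,-30,-8,-1],[0,0,-60,-8,-1],[0,0,-100,-8,-1],[0,0,-100,-8,-1],[0,0,-100,-8,-1]]]'
python3 - <<'E'
from h import *
s=monitor.sense();c=cam("wrist",s);y=np.radians(-3)
w=np.array([.5744,-.1677]); Ry=np.array([[np.cos(y),-np.sin(y)],[np.sin(y),np.cos(y)]])
o=w-Ry@[-.025,.045]; piv=o+Ry@[-.035,-.035]; print(piv,proj(c,[[*piv,.051],[*(piv+Ry@[.058,0]),.051]]))
M=R.from_quat(np.roll(s["tool_rot"],-1)).as_matrix();print(M[:2,:2].round(3),s["joints"])
E
```

```text
clock: 12.25
eef_pos: [0.5744, -0.1672, 0.181]
tool_rot: [0.0, 0.712, 0.702, 0.0]
contact_force: [5.8, 2.8, -1.4]
gripper_width: 0.136
grip_force: 40.3
needle yaw -2.848266877784426 pivot-mark yaw -2.257966375315232 offset of needle line at mark mm -0.13484118848294813 pivot [ 0.56253371 -0.24731179  0.051     ] line at piv -0.24679185325276806
[np.float64(202.25), np.float64(202.55), np.float64(202.7), np.float64(202.88), np.float64(202.95), np.float64(203.16), np.float64(203.4), np.float64(203.71), np.float64(203.69), np.float64(203.89), np.float64(203.94)] [np.float64(205.06), np.float64(205.24), np.float64(205.37), np.float64(205.42)]
clock: 13.4
eef_pos: [0.5738, -0.1675, 0.2819]
tool_rot: [0.001, 0.662, 0.75, -0.0]
contact_force: [0.1, -0.0, -0.3]
gripper_width: 0.134
grip_force: 40.6
[ 0.56022683 -0.247067  ] [[259.16783617 266.17913318]
 [311.03491646 274.41445482]]
[[-0.124  0.992]
 [ 0.992  0.124]] [-4.81717114e-01  4.79979756e-01  1.19725596e+00 -6.11390340e-04
  1.46308625e+00 -6.05810889e-01]
```

```bash
python3 -m inch '[[[-40,0,0,0,-1],[-80,0,0,0,-1],[-130,0,0,0,-1],[-150,0,0,0,-1],[-150,0,0,0,-1],[-150,0,0,0,-1],[-150,0,0,0,-1]]]'
python3 - <<'E'
from h import *
s=monitor.sense();c=cam("wrist",s);im=optics.get_image("wrist");cv2.imwrite("pics/w8.png",im)
# rectified view of the scale plane: world-axes map, 0.4 mm/px
X=np.arange(.535,.645,.0005);Y=np.arange(-.215,-.30,-.0005)
gx,gy=np.meshgrid(X,Y,indexing="ij")
p=proj(c,np.c_[gx.ravel(),gy.ravel(),np.full(gx.size,.0495)]).astype(np.float32).reshape(*gx.shape,2)
r=cv2.remap(im,p[...,0],p[...,1],cv2.INTER_LINEAR)[::-1]; g=r.min(2)
print(p[0,0],p[-1,-1])
b=(g<85).astype(np.uint8)
n,l,st,ce=cv2.connectedComponentsWithStats(b)
for i in range(1,n):
    if st[i,4]<25: continue
    ys,xs=np.nonzero(l==i); x=X[::-1][ys]; y=Y[xs]; d=cv2.fitLine(np.c_[x,y].astype(np.float32),cv2.DIST_L2,0,0.01,.01).ravel()
    print(i,st[i,4],"x",x.min().round(4),x.max().round(4),"y",y.min().round(4),y.max().round(4),"c",x.mean().round(4),y.mean().round(4),"yaw",np.degrees(np.arctan(d[1]/d[0])).round(2))
E
```

```text
clock: 14.1
eef_pos: [0.5927, -0.315, 0.2806]
tool_rot: [-0.001, 0.661, 0.75, 0.0]
contact_force: [0.0, 0.1, -0.5]
gripper_width: 0.139
grip_force: 40.6
[232.6716   86.81771] [333.52176 189.51605]
1 6557 x 0.535 0.6445 y -0.296 -0.215 c 0.5791 -0.2596 yaw 11.75
3 46 x 0.618 0.633 y -0.2505 -0.2495 c 0.6254 -0.2498 yaw -2.45
15 379 x 0.5555 0.583 y -0.2515 -0.242 c 0.5626 -0.247 yaw -2.69
```

```bash
python3 - <<'E'
from h import *
im=cv2.imread("pics/w8.png").astype(np.float32).min(2); s=monitor.sense();c=cam("wrist",s)
Y=np.arange(-.240,-.257,-.0002)
def line(x0,x1,z,W):
    P=[]
    for x in np.arange(x0,x1,.001):
        p=proj(c,np.c_[np.full(len(Y),x),Y,np.full(len(Y),z)]).astype(np.float32)
        g=cv2.remap(im,p[:,0].copy(),p[:,1].copy(),cv2.INTER_LINEAR).ravel(); w=np.clip(np.median(g)-25-g,0,None); k=w.argmax(); m=abs(np.arange(len(Y))-k)<W; P.append((x,(w*Y*m).sum()/((w*m).sum()+1e-9),w.max()))
    P=np.array(P); return P
N=line(.571,.612,.051,8); K=line(.619,.632,.049,10)
print(N[::4].round(4)); print(K[::3].round(4))
for z in(.051,): 
    a=np.polyfit(*N[N[:,2]>5][:,:2].T,1); b=np.polyfit(*K[:,:2].T,1)
    print(np.degrees(np.arctan(a[0])),np.degrees(np.arctan(b[0])),"gap at mark mm",(np.polyval(a,.6254)-K[:,1].mean())*1e3)
    m=np.array([.5605,np.polyval(a,.5605)]); print("needle rel mark about pivot deg",np.degrees(np.arctan(a[0])-np.arctan((K[:,1].mean()-m[1])/(.6254-m[0]))))
E
```

```text
[[ 0.571  -0.2474 44.6558]
 [ 0.575  -0.2476 37.6011]
 [ 0.579  -0.2478 37.0273]
 [ 0.583  -0.2479 29.1387]
 [ 0.587  -0.2478 61.7383]
 [ 0.591  -0.2484 66.4468]
 [ 0.595  -0.2486 46.0166]
 [ 0.599  -0.2487 56.2949]
 [ 0.603  -0.249  78.6074]
 [ 0.607  -0.2493 88.7891]
 [ 0.611  -0.2493 61.9639]]
[[  0.619   -0.2495 114.333 ]
 [  0.622   -0.2498 106.8628]
 [  0.625   -0.2497 116.1719]
 [  0.628   -0.2501 103.0859]
 [  0.631   -0.25    70.6875]]
-3.0090945979246033 -2.35920073613789 gap at mark mm -0.3241948783926918
needle rel mark about pivot deg -0.2854932259617697
```

The needle stands within 0.3° of the long mark. Now I'll return the tool to the stand.

```bash
python3 -m inch '[[[30,2,0,-7,-1],[70,5,0,-15,-1],[115,8,0,-23,-1],[160,12,0,-31,-1],[205,15,0,-39,-1],[250,18,0,-47,-1],[295,21,0,-55,-1],[340,25,0,-63,-1],[385,28,0,-71,-1],[430,31,0,-79,-1],[470,35,0,-87,-1],[495,36,0,-88.7,-1]]]'
python3 -m inch '[[[0,0,0,0,-1],[0,0,0,0,-1],[0,0,0,0,-1]]]'
python3 - <<'E'
from h import *
s=monitor.sense();M=R.from_quat(np.roll(s["tool_rot"],-1)).as_matrix();print(np.degrees(np.arctan2(M[1,0],M[0,0])),M.T@(np.array([.5662,.1998,.1384])-s["eef_pos"])*1e3,s["eef_pos"])
E
```

```text
clock: 15.35
eef_pos: [0.5656, 0.183, 0.2813]
tool_rot: [0.0, -0.055, 0.998, 0.0]
contact_force: [0.5, -0.6, -0.4]
gripper_width: 0.131
grip_force: 40.6
clock: 15.65
eef_pos: [0.5668, 0.1787, 0.2811]
tool_rot: [0.0, -0.05, 0.999, -0.0]
contact_force: [0.9, 0.1, -1.4]
gripper_width: 0.137
grip_force: 40.6
-174.21612885474937 [ -1.47352905  21.04978013 142.69053043] [0.56683542 0.17874289 0.28109564]
```

```bash
python3 -m inch '[[[-1.5,21,0,0,-1],[-1.5,21,30,0,-1],[-1.5,21,60,0,-1],[-1.5,21,80,0,-1],[-1.5,21,80,0,-1],[-1.5,21,80,0,-1]]]'
python3 - <<'E'
from h import *
s=monitor.sense();M=R.from_quat(np.roll(s["tool_rot"],-1)).as_matrix();print(M.T@(np.array([.5662,.1998,.1384])-s["eef_pos"])*1e3)
E
python3 -m inch '[[[0,0,5,0,-1],[0,0,10,0,-1],[0,0,14,0,-1],[0,0,18,0,-1],[0,0,20,0,-1],[0,0,20,0,-1]]]'
```

```text
clock: 16.25
eef_pos: [0.5668, 0.1997, 0.2017]
tool_rot: [0.0, -0.05, 0.999, -0.0]
contact_force: [0.8, 0.6, -0.6]
gripper_width: 0.132
grip_force: 40.6
[ 0.60954542  0.17862542 63.26825294]
clock: 16.85
eef_pos: [0.5663, 0.2004, 0.1806]
tool_rot: [-0.0, -0.051, 0.999, -0.0]
contact_force: [0.4, -0.0, 0.1]
gripper_width: 0.135
grip_force: 40.6
```

Tip is about 10 mm inside the hole with no contact. I'll lower it the remaining 42 mm.

```bash
python3 -m inch '[[[0,0,8,0,-1],[0,0,16,0,-1],[0,0,24,0,-1],[0,0,32,0,-1],[0,0,37,0,-1],[0,0,40,0,-1],[0,0,41.5,0,-1],[0,0,41.5,0,-1]]]'
```

```text
clock: 17.65
eef_pos: [0.5663, 0.2003, 0.1392]
tool_rot: [-0.0, -0.051, 0.999, -0.0]
contact_force: [-0.3, -2.9, -2.8]
gripper_width: 0.135
grip_force: 40.3
```

```bash
python3 -m inch '[[[0,0,0.8,0,-1],[0,0,0.8,0,-1],[0,0,0.8,0,-0.5],[0,0,0.8,0,0],[0,0,0.8,0,0.5],[0,0,0.8,0,1],[0,0,0.8,0,1],[0,0,0.8,0,1],[0,0,0.8,0,1],[0,0,0.8,0,1],[0,0,0.8,0,1]]]' 20
python3 -m inch '[[[0,0,-15,0,1],[0,0,-40,0,1],[0,0,-75,0,1],[0,0,-105,0,1],[0,0,-105,0,1],[0,0,-105,0,1],[0,0,-105,0,1]]]'
python3 - <<'E'
from h import *
s=monitor.sense();c=cam("wrist",s);im=optics.get_image("wrist");cv2.imwrite("pics/w9.png",im)
print(s["eef_pos"],proj(c,[[.566,.1995,.104],[.566,.1995,.060]]))
a=cv2.imread("pics/w3.png")
print("\n".join("".join("#" if v>85 else "." for v in r) for r in im.min(2)[190:250:2,245:325]))
E
python3 n.py
```

```text
clock: 18.75
eef_pos: [0.5663, 0.2004, 0.1386]
tool_rot: [0.0, -0.051, 0.999, 0.0]
contact_force: [-0.5, 0.4, 0.6]
gripper_width: 1.004
grip_force: 0.0
clock: 19.45
eef_pos: [0.566, 0.2003, 0.2424]
tool_rot: [-0.001, -0.051, 0.999, -0.0]
contact_force: [-1.1, -0.1, 1.0]
gripper_width: 0.998
grip_force: 0.0
[0.56595216 0.2003385  0.24235566] [[277.47808946 229.87671755]
 [277.76655677 212.50988367]]
.....................................................................#####......
....................................................................#######.....
....................................................................######......
...................................................................#######......
.............................##########............................#######......
..........................##################......................#########.....
.......................#######################....................#########.....
......................#########################..................#########......
.....................###########################..
[... 1528 characters left out ...]
#########################################
################################################################################
################################################################################
needle yaw -3.120195588230701 pivot-mark yaw -2.3058290053762307 offset of needle line at mark mm -0.19816577945067082 pivot [ 0.56253371 -0.24731179  0.051     ] line at piv -0.24660662676597983
[np.float64(202.24), np.float64(202.57), np.float64(202.85), np.float64(202.84), np.float64(203.0), np.float64(203.21), np.float64(203.41), np.float64(203.65), np.float64(203.88), np.float64(203.82), np.float64(203.86)] [np.float64(205.08), np.float64(205.21), np.float64(205.37), np.float64(205.33)]
```

```bash
python3 -c "
from bench import manip; print(manip.finish_job())"
```

```text
the job is handed in; nothing more can be done
None
```

The needle stands within about 0.3° of the long middle mark, the tool is back upright and home in its stand and released, nothing else was touched, and the job was handed in at about 20 s with about 6.5 N the highest force read during seating and turning.

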